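# Find a weighted scale beam's balance point and rest it on the fulcrum post

### The arm

A 6-joint arm with a two-finger parallel gripper is mounted at the origin on the work surface. World frame = base frame: x ahead of the robot, y to its left, z up, the work surface at z = 0. Lengths are in mm, angles in rad, forces in N, time in s.
With the tool pointing down it reaches from about 275 to 750 mm from the base axis. Payload 10.2 kg.
Tool frame: the origin (TCP) lies on the centre line of the jaws, within the pads' length; the fingertips stand 17 mm ahead of it and the grasp point (between the pads) lies 2 mm behind it (ctrl.tip_extent is the distance from the TCP to the fingertips, in mm); z points along the fingers, y is the line along which they close (so a half turn about z gives the same grasp; the last joint's range is limited). The gripper opens to 85 mm and grips with 20 to 120 N. Pads are 22 mm wide; open, the fingers measure 114 mm over their backs; the gripper's body (76 mm by 85 mm) begins 54 mm behind the grasp point. The pads swing forward as they close: fully open they stand 13 mm farther back than shut.
Start: joints at [-1.525, 0.313, 1.498, -0, 1.331, -0.223], TCP at [139.413, -506.157, 248.294] pointing down, gripper open.
Joint ranges: [-2.94, 2.94], [-0.97, 2.17], [0.19, 2.56], [-1.23, 4.37], [0.02, 3.11], [-2.88, 2.88]. Speed limits (rad/s): [2.39, 2.39, 3.01, 3.14, 3.14, 3.14].

### API

Orientations are given as a unit quaternion [w, x, y, z].
In Python, from rig import sensors, capture, ctrl, cut_out, place_of gives the robot as it stands.
- The arm moves only by the shell command python3 -m jog 'ROWS' [FORCE]. ROWS is JSON, a list of rows, each a list of 3 entries, a list of its own where there are three numbers: the shift along the world's x, y, z in mm, then the turn, a rotation vector about the world's x, y, z in degrees, then the closure, from 0 (fully open) to 1 (shut). A call has exactly 8 rows; each row is the pose to reach, as a shift and turn from the pose commanded when the call began; what a row does not reach only later rows make up. A row lasts 1/12 s, in which the tool goes at most 41.7 mm and 7.16 degrees, less where a joint would pass 70% of its speed; a pose out of reach is approached as far as the arm can. A call with a gripper value outside its range is refused whole. The fingers move at their own pace and stop on an object; FORCE is the grip in N (left out, the last holds). Time passes only in rows, so rows that repeat a pose let the fingers close, or fill a call up. It gives the time, the measured TCP pose, the force and the opening at its end, in the units of the state.
- sensors.sense(): the state, without advancing time (a new reading comes with each control period).
- capture(name): name is "scene" or "side" or "wrist"; returns a dict with "color" (384x512x3 uint8, blue, green, red), "z_map" (384x512 float32, mm along the optical axis (not along the pixel's ray), 0 where there is no reading), "camera_matrix" (3x3 intrinsics, pixels), "R" (3x3) and "t" (3): a world point X has camera coordinates R X + t. Camera axes: x right, y down, z forward; pixel columns grow to the right and rows downward; lengths in mm; the calibration is good to about 2 mm. A picture is of the moment at which its call begins.
- ctrl.finish_job(): hands the job in, once; it reports no verdict.
Trained networks look in a picture, given as the dict that the camera call returned (one of the last four; its "shot" number tells which), for a name from the list of things; names that differ only in an ending like _2 or _b are one class to them, and where a whole thing is asked for, a point or a joint stands for the part that bears it (a point fixed in the world has none). Each returns a list of dicts, best first, with "p" (0 to 1); they miss things now and then, are a little off and sometimes report something else, mostly with a low value. They report only what shows in the picture. A call takes as long as a camera call. They do not tell look-alikes from the thing itself.
- cut_out(picture, query): "region" (384x512 bool, what is visible of it) and "box" ([left, top, right, bottom] in pixels, round what is visible of it).
- place_of(picture, query): "centre" ([row, column] in pixels: a listed point, or the origin of a listed thing).
The state is a dict: "time_s": time; "joints": joint angles; "dq": joint speeds; "tau": joint torques, N m; "eef_pos": TCP position; "ee_rot": TCP orientation; "force": force on the tool from outside, world axes, zero at the start; "wrist_torque": the same for the moment, N m; "grip_width": opening from 0.0 (shut) to 1.0 (fully open).
Only numpy, scipy, OpenCV 4.12 (cv2) and the standard library are available. Lean on these libraries where they do the work, as an engineer would, in place of code of your own. Each camera call takes 0.05 s, during which the arm holds its last target. There are 200 camera calls.

### The job

Find where the wooden scale beam balances: lift it just off the bench at trial points and feel which end is heavy, without ever letting it tip steeply. Then carry it level to the fulcrum post, lower it gently onto the rubber pad at its balance point and let go, so that it stays there level, carried by the post alone. Leave everything else on the bench where it stands.

Things in the scene. Friction and masses are not known exactly. Their poses are not given: they have to be found in the camera images.
- beam_mid (a point): middle of the scale beam, a loose straight bar of pale wood, 360 mm long (x axis), 28 mm wide (y), 30 mm tall (z, up), lying flat on the bench, so this point is 15 mm above it. Tick lines across its top every 20 mm, a long one at the middle; a blue band near the +x end, a dark one near the -x end, both mere decoration. Its balance point is not here: see beam
- post_top (a point): centre of the upper face of the black rubber pad on the fixed fulcrum post, 90 mm above the bench; pad flat, 24 x 24 mm, 14 mm thick, on a spring: it sinks 1 mm per 2 N, at most 9 mm. The beam stays level on it, in any heading, only if its balance point is within 12 mm of the pad's centre; else it tips over. Fingers may reach down beside the pad
- mallet: round wooden carver's mallet standing head down, 68 mm across, 175 mm tall; bystander; origin at the centre of its underside when upright
- block_plane: small dark steel hand plane lying on the bench, 150 x 45 mm, 45 mm tall; bystander; origin at the centre of its underside
- offcut: pale wood offcut lying flat, 70 x 45 x 22 mm; bystander; origin at the centre of its underside
- glue: yellow glue bottle, 60 mm across, 150 mm tall; bystander; origin at the centre of its underside when upright
- screwdriver: red-handled screwdriver lying on the bench, 200 mm long; bystander; origin at the centre of its underside
- jar: amber jar with steel lid, 70 mm across, 80 mm tall; bystander; origin at the centre of its underside when upright
- beam: the same beam, origin at the centre of its underside, 15 mm below beam_mid. A steel slug fixed unseen inside puts the balance point anywhere from 90 mm on the -x side to 90 mm on the +x side of the middle, central in y. It weighs 0.43 to 0.55 kg. Lifted off balance it loads the wrist with a moment (weight times offset) and may droop at the heavy end
- post: the same fulcrum post: green base plate 100 x 100 x 16 mm fixed to the bench, steel column 18 mm thick (40 mm at its foot), rubber pad on top; origin at the centre of the base's underside, 90 mm below post_top
There are look-alikes about, which are no part of the job. Leave any pink look-alike of the post alone.

How it is judged:
By the outcome, as a careful person would: the job done as asked, in the order asked, and still so for the second after the job is handed in, with the robot touching nothing.
It also fails if it takes over 61 s, if anything falls off the work surface, if the arm or the gripper's body presses on something with over 40 N, if the wrist force passes 120 N, or if a joint passes its speed limit or range.

## Working session

There is one attempt and no reset: what is moved stays moved. The work goes in short steps, Python scripts to look and compute and a shell command to move; the robot and the scene stay as the last step left them, time stands still between calls to the robot, and variables do not carry over. Pictures are saved under pics/ and viewed, on a budget of 10 in all, crops included, one or two more only if the job needs it, and the job is handed in when it is done.

```bash
mkdir -p pics; cat > h.py <<'E'
from rig import sensors, capture, ctrl, cut_out, place_of
import numpy as np, cv2
def world(p,px,depth):  # px = row,col
    K=p["camera_matrix"];r,c=px
    v=np.linalg.inv(K)@[c,r,1.]*depth
    return p["R"].T@(v-p["t"])
def onplane(p,px,z):
    K=p["camera_matrix"];r,c=px
    d=p["R"].T@(np.linalg.inv(K)@[c,r,1.]); o=-p["R"].T@p["t"]
    return o+d*(z-o[2])/d[2]
def cloud(p,mask=None):
    K=p["camera_matrix"];z=p["z_map"];m=z>0
    if mask is not None:m=m&mask
    r,c=np.nonzero(m);d=z[r,c]
    v=np.linalg.inv(K)@np.vstack([c*d,r*d,d])
    return (p["R"].T@(v-np.array(p["t"]).reshape(3,1))).T
E
python3 - <<'E'
from h import *
np.set_printoptions(precision=1,suppress=True)
s=sensors.sense();print({k:np.round(v,3) for k,v in s.items()})
ims=[]
for n in ["scene","side"]:
    p=capture(n);cv2.imwrite(f"pics/{n}0.png",p["color"]);print(n,"cam at",-p["R"].T@p["t"])
    for q,z in [("beam_mid",15),("post_top",90),("mallet",0),("block_plane",0),("offcut",0),("glue",0),("screwdriver",0),("jar",0),("beam",0),("post",0)]:
        for r in place_of(p,q)[:3]: print(q,round(r["p"],2),np.array(r["centre"]),onplane(p,r["centre"],z))
E
```

```text
{'time_s': np.float64(0.0), 'joints': array([-1.5,  0.3,  1.5,  0. ,  1.3, -0.2]), 'dq': array([-0., -0., -0.,  0.,  0., -0.]), 'tau': array([ -0. , -41.2, -26. ,  -0. ,   0. ,   0. ]), 'eef_pos': array([ 139.4, -505.9,  247.7]), 'ee_rot': array([-0. ,  1. ,  0.1,  0. ]), 'force': array([-0.3,  0.1,  0.1]), 'wrist_torque': array([ 0.1, -0. , -0. ]), 'grip_width': np.float64(1.0)}
scene cam at [1240.8  880.3 1081.8]
beam_mid 0.63 [186.6 196.9] [ 516.8 -216.9   15. ]
post_top 0.63 [206.1 395.2] [194.2 355.3  90. ]
post_top 0.52 [242.1 269.6] [572.4 198.   90. ]
post_top 0.42 [194.3 340.9] [268.5 205.7  90. ]
mallet 0.58 [265.  389.2] [326.8 443.7   0. ]
block_plane 0.6 [239.4 210.1] [635.5  -0.2   0. ]
offcut 0.77 [203.7 264. ] [401.2  -3.7   0. ]
glue 0.94 [318.  337.8] [575.7 457.4   0. ]
screwdriver 0.46 [149.3 173. ] [ 433.3 -476.3    0. ]
jar 0.57 [177.4 129.5] [ 648.1 -443.2    0. ]
beam 0.83 [186.7 201.7] [ 494.9 -220.1    0. ]
beam 0.59 [148.7 171.7] [ 434.5 -483.2    0. ]
post 0.8 [265.6 273.6] [569.5 211.8   0. ]
post 0.76 [227.2 391.5] [191.  357.1   0. ]
post 0.66 [219.9 337.2] [287.3 216.8   0. ]
side cam at [ -152.9 -1107.2  1417.3]
beam_mid 0.79 [229.9 305.5] [ 507.5 -209.7   15. ]
post_top 0.52 [145.4 166.2] [206.1 373.6  90. ]
post_top 0.4 [143.  267.7] [571.8 192.9  90. ]
block_plane 0.65 [187.1 308.4] [637.3 -23.1   0. ]
block_plane 0.26 [205.6 254.3] [404.5  -7.7   0. ]
glue 0.62 [123.7 239. ] [569.8 455.6   0. ]
glue 0.43 [139.8 267.2] [629.  300.3   0. ]
screwdriver 0.79 [295.2 330.7] [ 444.6 -470.2    0. ]
jar 0.63 [265.2 371.8] [ 634.1 -438.8    0. ]
beam 0.78 [233.3 304.8] [ 504.1 -212.3   -0. ]
post 0.96 [161.4 171.2] [213.4 370.9   0. ]
post 0.58 [157.7 265.3] [568.  205.3   0. ]
```

```bash
python3 - <<'E'
import cv2,numpy as np
a=cv2.imread("pics/scene0.png");b=cv2.imread("pics/side0.png")
cv2.imwrite("pics/s1.png",cv2.resize(a,(800,600),interpolation=cv2.INTER_CUBIC))
cv2.imwrite("pics/s2.png",cv2.resize(b[80:340,110:440],(760,599),interpolation=cv2.INTER_CUBIC))
E
```

```text
(no output)
```

View pics/s1.png

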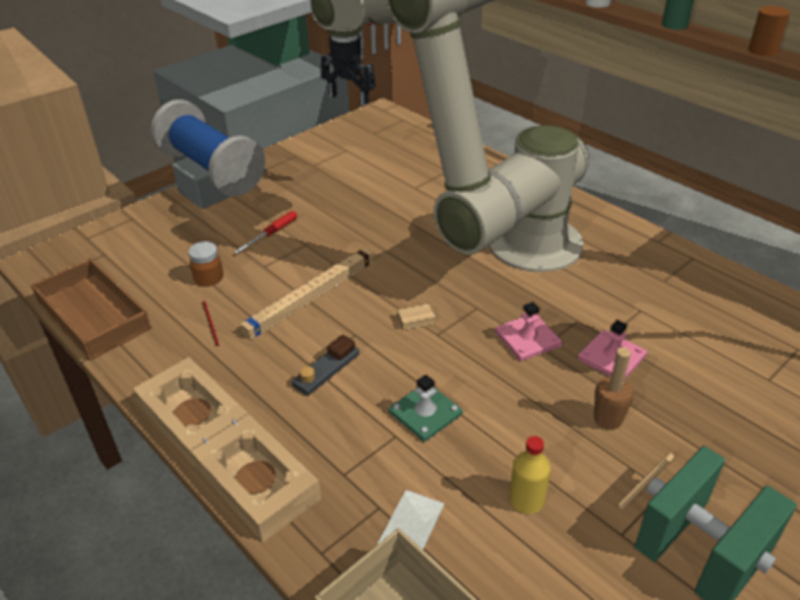

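View pics/s2.png

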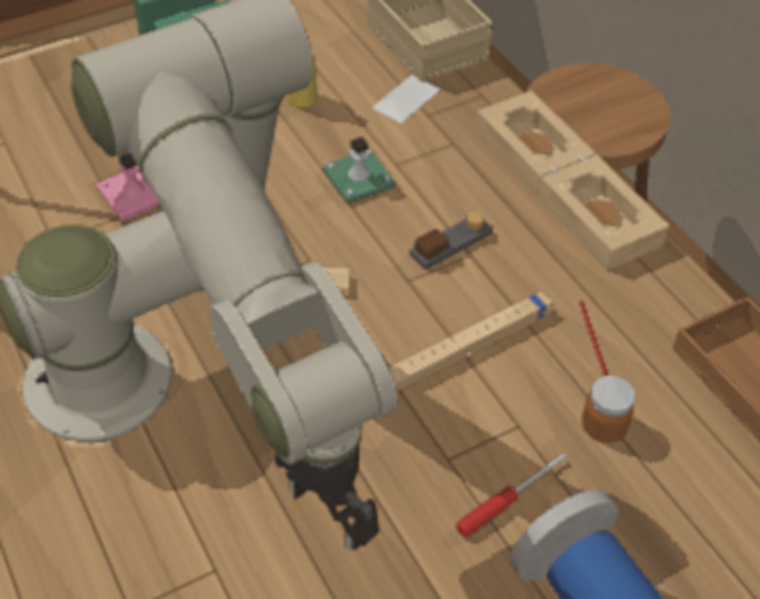

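Scene view (800x600): the beam runs from its dark end at (365,260) to its blue end at (250,328). The green post is at (426,390), with two pink look-alikes at (528,330) and (612,345). The side view agrees. Next I measure the beam's axis and the post.

```bash
python3 - <<'E'
from h import *
np.set_printoptions(precision=1,suppress=True)
for n in ["scene","side"]:
    p=capture(n)
    for q in ["beam","post"]:
      for r in cut_out(p,q)[:3]:
        m=r["region"]&(p["z_map"]>0)
        C=cloud(p,m);col=p["color"][m].astype(int)
        if q=="beam":
            k=(abs(C[:,2]-30)<5); 
            if k.sum()<30: continue
            T=C[k];hull=cv2.minAreaRect(T[:,:2].astype(np.float32));print(n,q,round(r["p"],2),k.sum(),"z",np.median(T[:,2]),hull)
            cc=col[k];b=cc[:,0]-cc[:,2]>20;print(" blue at",T[b].mean(0),b.sum())
        else:
            k=C[:,2]>82; print(n,q,round(r["p"],2),"mean bgr",col.mean(0),"top",C[k].mean(0),C[k].min(0),C[k].max(0),k.sum())
            f=(C[:,2]>10)&(C[:,2]<21)
            if f.sum()>10: print("  base",cv2.minAreaRect(C[f][:,:2].astype(np.float32)))
E
```

```text
scene beam 0.79 532 z 28.86958832606945 ((513.2664184570312, -213.70159912109375), (358.55950927734375, 32.768577575683594), 3.6343109607696533)
 blue at [ 669.6 -203.8   28.9] 20
scene beam 0.15 39 z 30.477571790093624 ((359.5705871582031, 458.93084716796875), (17.035608291625977, 51.224029541015625), 27.08480453491211)
 blue at [nan nan nan] 0
scene post 0.96 mean bgr [101.6  87.8 145.9] top [206.4 363.3  90.4] [188.5 351.4  82.2] [339.7 438.3 173.8] 48
  base ((199.4962921142578, 361.7921447753906), (105.72767639160156, 100.03943634033203), 5.496802806854248)
scene post 0.88 mean bgr [110.6  96.6 158.6] top [279.7 209.3  87.8] [264.1 194.5  82.3] [294.5 223.1  93.5] 57
  base ((279.1318359375, 209.81631469726562), (103.37580871582031, 100.68468475341797), 73.67237854003906)
scene post 0.68 mean bgr [ 87.4 105.   80.5] top [572.9 206.9  88.4] [557.9 192.9  82. ] [585.1 218.3  94.2] 71
  base ((572.2653198242188, 206.64169311523438), (101.91805267333984, 103.27037048339844), 87.35138702392578)
side beam 0.75 465 z 30.422098427447843 ((537.6544799804688, -214.87899780273438), (301.417236328125, 36.019771575927734), 3.5289692878723145)
 blue at [ 670.5 -207.    30.4] 14
side post 0.73 mean bgr [ 96.4 114.   97.2] top [566.  202.5  90.3] [554.5 189.5  83.7] [578.8 214.6  97.5] 36
  base ((567.7665405273438, 204.51219177246094), (111.20496368408203, 103.0066146850586), 89.42822265625)<stdin>:13: RuntimeWarning: Mean of empty slice.
  ret = um.true_divide(
```

```bash
python3 -m jog '[[[40,30,0],[0,0,-1],0],[[80,62,-6],[0,0,-3],0],[[110,86,-12],[0,0,-4.5],0],[[140,110,-18],[0,0,-6],0],[[170,134,-24],[0,0,-7],0],[[200,157,-28],[0,0,-8],0],[[230,181,-32],[0,0,-9],0],[[260,204,-36],[0,0,-10],0]]' 100
python3 -c "
from h import *
s=sensors.sense();print(s['eef_pos'],s['ee_rot'])"
```

```text
time_s: 2.07
eef_pos: [400.8, -300.5, 212.3]
ee_rot: [0.0, 0.999, 0.047, 0.0]
force: [1.1, -1.8, 0.8]
grip_width: 1.0
[ 400.75526116 -300.50551561  212.25757991] [1.47339226e-04 9.98910094e-01 4.66753485e-02 1.16073400e-04]
```

```bash
python3 -m jog '[[[30,23,-5],[0,0,-0.5],0],[[60,46,-10],[0,0,-1],0],[[88,68,-15],[0,0,-1.5],0],[[105,80,-18],[0,0,-1.7],0],[[112,87,-20],[0,0,-1.7],0],[[112,87,-20],[0,0,-1.7],0],[[112,87,-20],[0,0,-1.7],0],[[112,87,-20],[0,0,-1.7],0]]'
python3 - <<'E'
from h import *
np.set_printoptions(precision=1,suppress=True)
p=capture("wrist");cv2.imwrite("pics/w1.png",p["color"])
s=sensors.sense();print(s['eef_pos'],s['force'],s['wrist_torque']*1000)
r=cut_out(p,"beam")[0];m=r["region"]
C=cloud(p,m);k=abs(C[:,2]-30)<6
print(r["p"],np.median(C[k][:,2]),cv2.minAreaRect(C[k][:,:2].astype(np.float32)))
q=place_of(p,"beam_mid")
for x in q: print(x["p"],x["centre"],onplane(p,x["centre"],15),onplane(p,x["centre"],30))
E
```

```text
time_s: 2.73
eef_pos: [510.6, -216.2, 192.6]
ee_rot: [0.0, 0.999, 0.032, 0.0]
force: [0.3, -0.7, -0.5]
grip_width: 0.997
[ 510.6 -216.2  192.6] [ 0.1 -0.6 -0.2] [-2.1 15.5 22.5]
0.78 29.46785173823619 ((490.05596923828125, -218.72157287597656), (315.2882995605469, 28.152795791625977), 3.397648811340332)
0.81 [170.2, 256.5] [ 513.  -218.1   15. ] [ 516.5 -217.7   30. ]
```

View pics/w1.png

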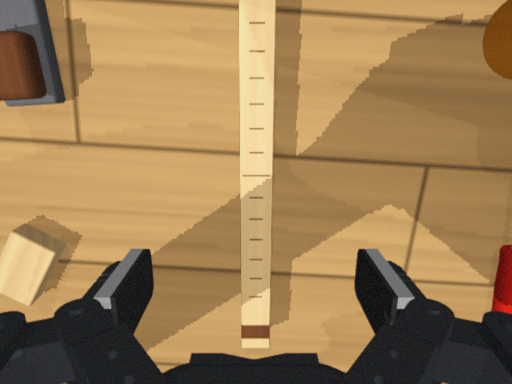

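The wrist view shows the beam running vertically at column 256, with the long tick at row 175 and the dark band at row 332. That puts the middle at about (512,-217), right under the tool. I descend and grip there for the first trial.

```bash
python3 -m jog '[[[1,-1,-30],[0,0,0],0],[[2,-1,-65],[0,0,0],0],[[2,-1,-100],[0,0,0],0],[[2,-1,-130],[0,0,0],0],[[2,-1,-150],[0,0,0],0],[[2,-1,-162],[0,0,0],0.1],[[2,-1,-168],[0,0,0],0.3],[[2,-1,-170],[0,0,0],0.4]]' 100
python3 -m jog '[[[0,0,0],[0,0,0],0.6],[[0,0,0],[0,0,0],0.9],[[0,0,0],[0,0,0],1],[[0,0,0],[0,0,0],1],[[0,0,0],[0,0,0],1],[[0,0,0],[0,0,0],1],[[0,0,0],[0,0,0],1],[[0,0,0],[0,0,0],1]]' 100
cat > ft.py <<'E'
from h import *
np.set_printoptions(precision=1,suppress=True)
F=[];W=[]
for i in range(6):
    capture("wrist");s=sensors.sense();F.append(s['force']);W.append(s['wrist_torque']*1000)
print(s['time_s'],s['eef_pos'],s['grip_width'],"F",np.mean(F,0),np.std(F,0),"M mNm",np.mean(W,0),np.std(W,0))
E
python3 ft.py
```

```text
time_s: 3.55
eef_pos: [513.3, -216.5, 22.2]
ee_rot: [-0.0, 0.999, 0.032, -0.0]
force: [0.3, -0.4, -0.4]
grip_width: 0.637
time_s: 4.22
eef_pos: [514.1, -216.7, 24.0]
ee_rot: [0.001, 0.999, 0.032, 0.001]
force: [-0.9, 0.1, 5.4]
grip_width: 0.304
4.5167 [ 514.1 -216.8   24. ] 0.3060312563595574 F [-1.4 -0.5  6.5] [0.5 0.3 0.2] M mNm [ 22.8 266.9 -52.6] [41.7 20.3 22.3]
```

```bash
python3 -m jog '[[[0,0,1],[0,0,0],1],[[0,0,2],[0,0,0],1],[[0,0,4],[0,0,0],1],[[0,0,6],[0,0,0],1],[[0,0,8],[0,0,0],1],[[0,0,8],[0,0,0],1],[[0,0,8],[0,0,0],1],[[0,0,8],[0,0,0],1]]'
python3 ft.py
```

```text
time_s: 5.18
eef_pos: [513.3, -216.1, 30.2]
ee_rot: [-0.0, 0.999, 0.032, -0.0]
force: [0.4, 0.1, -4.2]
grip_width: 0.307
5.4833 [ 513.4 -216.2   30.2] 0.3102094466013665 F [-0.2  0.1 -4.5] [0.7 0.3 0.6] M mNm [  9.  -19.1 -16.5] [30.7 17.4 25.9]
```

```bash
cat > lvl.py <<'E'
from h import *
import sys
np.set_printoptions(precision=1,suppress=True)
for n in sys.argv[1:]:
    p=capture(n)
    R=cut_out(p,"beam")
    if not R: print(n,"no beam");continue
    for r in R[:2]:
        C=cloud(p,r["region"])
        # top points: upper envelope per x bin
        xs=C[:,0]; out=[]
        for a in np.arange(xs.min(),xs.max(),25):
            k=(xs>=a)&(xs<a+25)
            if k.sum()>5: out.append((C[k][:,0].mean(),np.percentile(C[k][:,2],80),C[k][:,1].mean()))
        o=np.array(out); print(n,round(r["p"],2));print(o.T if len(o) else '')
    cv2.imwrite(f"pics/l_{n}_{p['shot']}.png",p["color"]); print(p['shot'])
E
python3 lvl.py wrist scene
```

```text
wrist 0.74
[[ 490.2  514.3  539.4  564.3  589.4  607.5]
 [  36.1   36.1   36.    36.    35.9   35.9]
 [-216.7 -215.3 -213.7 -212.3 -210.8 -210. ]]
18
scene 0.6
[[ 345.8  371.7  396.8  420.7  444.2  467.9  487.9  527.   545.5  570.4
   595.8  621.3  646.   671.1  689.2]
 [  34.8   36.1   36.    35.9   35.4   30.9   24.6   37.2   35.8   34.5
    34.9   35.4   36.    36.1   33.7]
 [-216.7 -216.6 -213.3 -212.5 -208.4 -203.9 -201.7 -210.4 -205.2 -204.4
  -204.7 -202.1 -200.  -197.6 -201.3]]
19
```

The wrist depth shows the beam level, with its top at 36 mm all along. The moment is small, so the balance point seems close to the middle. I set it down, read the zero, and try a second point to check the gauge.

```bash
python3 ft.py; python3 ft.py; python3 -m jog '[[[0,0,-2],[0,0,0],1],[[0,0,-4],[0,0,0],1],[[0,0,-5],[0,0,0],1],[[0,0,-6],[0,0,0],1],[[0,0,-6],[0,0,0],1],[[0,0,-6],[0,0,0],0.6],[[0,0,-6],[0,0,0],0.3],[[0,0,-5],[0,0,0],0.3]]'
python3 -m jog '[[[0,0,2],[0,0,0],0.2],[[0,0,6],[0,0,0],0.2],[[0,0,6],[0,0,0],0.2],[[0,0,6],[0,0,0],0.2],[[0,0,6],[0,0,0],0.2],[[0,0,6],[0,0,0],0.2],[[0,0,6],[0,0,0],0.2],[[0,0,6],[0,0,0],0.2]]'
python3 ft.py;python3 ft.py
```

```text
5.9833 [ 513.4 -216.2   30.3] 0.3071592804931451 F [-0.3  0.1 -4.3] [0.6 0.5 0.3] M mNm [-12.7 -43.7  19.2] [29.2 28.6 32.2]
6.2833 [ 513.4 -216.2   30.3] 0.3076832439406492 F [-0.1 -0.1 -4.5] [0.3 0.4 0.4] M mNm [  5.  -45.6  -6. ] [28.9 32.  23.8]
time_s: 6.95
eef_pos: [513.6, -216.3, 25.6]
ee_rot: [0.0, 0.999, 0.032, 0.0]
force: [0.3, 0.5, 0.3]
grip_width: 0.668
time_s: 7.62
eef_pos: [513.4, -216.1, 31.2]
ee_rot: [-0.0, 0.999, 0.032, -0.0]
force: [0.0, -0.5, -0.4]
grip_width: 0.799
7.9167 [ 513.4 -216.1   31.3] 0.7984529479431443 F [ 0.   0.1 -0.1] [0.4 0.3 0.3] M mNm [  6.9 -12.4  -5.8] [30.5 39.  27.3]
8.2167 [ 513.4 -216.2   31.3] 0.7978799437813676 F [-0.3  0.1 -0.1] [0.3 0.5 0.4] M mNm [-3.4  4.   4. ] [35.  31.  42.2]
```

```bash
python3 -m jog '[[[-15,-1,0],[0,0,0],0.3],[[-32,-2,0],[0,0,0],0.3],[[-40,-2,-3],[0,0,0],0.4],[[-40,-2,-6],[0,0,0],0.5],[[-40,-2,-6],[0,0,0],0.8],[[-40,-2,-6],[0,0,0],1],[[-40,-2,-6],[0,0,0],1],[[-40,-2,-6],[0,0,0],1]]' 100
python3 -m jog '[[[0,0,0],[0,0,0],1],[[0,0,0],[0,0,0],1],[[0,0,2],[0,0,0],1],[[0,0,4],[0,0,0],1],[[0,0,6],[0,0,0],1],[[0,0,6],[0,0,0],1],[[0,0,6],[0,0,0],1],[[0,0,6],[0,0,0],1]]'
python3 ft.py;python3 ft.py;python3 lvl.py wrist
```

```text
time_s: 8.88
eef_pos: [474.0, -218.3, 25.4]
ee_rot: [0.0, 0.999, 0.032, 0.0]
force: [-0.9, -0.4, 1.9]
grip_width: 0.306
time_s: 9.55
eef_pos: [473.3, -218.1, 31.2]
ee_rot: [-0.0, 0.999, 0.032, -0.0]
force: [0.4, -0.2, -4.0]
grip_width: 0.304
9.85 [ 473.4 -218.1   31.2] 0.30437608487044066 F [-0.1 -0.5 -4.5] [0.5 0.3 0.4] M mNm [-17.  129.3  -7.4] [32.8 33.5 29.7]
10.15 [ 473.4 -218.2   31.3] 0.30382855097532385 F [ 0.4  0.1 -4.4] [0.3 0.3 0.2] M mNm [-11.3 142.1  -3.2] [22.5 42.1 40.9]
wrist 0.71
[[ 448.9  472.9  497.9  522.9  547.9  567. ]
 [  35.8   35.8   35.7   35.6   35.5   35.5]
 [-218.7 -217.6 -215.8 -214.3 -212.8 -211.9]]
56
```

Both trials agree: the balance point is at x≈505 (about −8 mm from the middle), with a weight of about 4.4 N. I regrip there to confirm.

```bash
python3 -m jog '[[[0,0,-2],[0,0,0],1],[[0,0,-4],[0,0,0],1],[[0,0,-5.5],[0,0,0],1],[[0,0,-6],[0,0,0],1],[[0,0,-6],[0,0,0],1],[[0,0,-6],[0,0,0],0.6],[[0,0,-6],[0,0,0],0.3],[[0,0,-4],[0,0,0],0.3]]'
python3 -m jog '[[[0,0,3],[0,0,0],0.3],[[10,0.6,4],[0,0,0],0.3],[[24,1.4,4],[0,0,0],0.3],[[31.5,2,3],[0,0,0],0.3],[[31.5,2,-1],[0,0,0],0.4],[[31.5,2,-2],[0,0,0],0.5],[[31.5,2,-2],[0,0,0],0.8],[[31.5,2,-2],[0,0,0],1]]' 100
python3 -m jog '[[[0,0,0],[0,0,0],1],[[0,0,0],[0,0,0],1],[[0,0,0],[0,0,0],1],[[0,0,0],[0,0,0],1],[[0,0,2],[0,0,0],1],[[0,0,4],[0,0,0],1],[[0,0,6],[0,0,0],1],[[0,0,6],[0,0,0],1]]'
python3 ft.py;python3 ft.py;python3 lvl.py wrist
```

```text
time_s: 10.92
eef_pos: [473.6, -218.3, 27.3]
ee_rot: [0.0, 0.999, 0.032, 0.0]
force: [0.2, 0.6, 0.9]
grip_width: 0.672
time_s: 11.58
eef_pos: [504.3, -216.2, 25.3]
ee_rot: [-0.0, 0.999, 0.032, -0.0]
force: [0.2, -0.0, -3.8]
grip_width: 0.304
time_s: 12.25
eef_pos: [505.1, -216.2, 31.6]
ee_rot: [0.0, 0.999, 0.032, 0.0]
force: [0.4, 0.2, -4.6]
grip_width: 0.303
12.55 [ 504.9 -216.1   31.2] 0.30564951129685697 F [-0.1  0.4 -4.3] [0.3 0.6 0.5] M mNm [ -4.8 -24.8   7. ] [19.3 22.  33. ]
12.85 [ 504.9 -216.1   31.3] 0.308698233091775 F [ 0.2 -0.  -4.3] [0.3 0.3 0.5] M mNm [  3.8 -29.4  12.3] [18.5 22.1 17.2]
wrist 0.76
[[ 480.7  505.   530.1  555.   580.1  598.7]
 [  35.9   35.9   35.9   35.9   36.    36. ]
 [-217.  -215.4 -213.7 -212.2 -210.6 -209.9]]
69
```

The residual moment is about −27 mNm (≈6 mm towards −x, partly noise), and the beam is level. Pooling the three trials puts the balance point about 3 mm to the −x side of the grip. I carry it towards the post, stopping about 100 mm short for a look.

```bash
python3 -m jog '[[[0,0,10],[0,0,0],1],[[0,2,28],[0,0,0],1],[[4,10,50],[0,0,0],1],[[8,25,75],[0,0,0],1],[[13,45,98],[0,0,0],1],[[19,70,115],[0,0,0],1],[[26,98,125],[0,0,0],1],[[34,128,130],[0,0,0],1]]'
python3 -m jog '[[[7,30,0],[0,0,0],1],[[14,60,0],[0,0,0],1],[[21,90,0],[0,0,0],1],[[26,120,0],[0,0,0],1],[[30,145,0],[0,0,0],1],[[33,165,0],[0,0,0],1],[[34,180,0],[0,0,0],1],[[34,185,0],[0,0,0],1]]'
python3 ft.py; python3 ft.py
python3 - <<'E'
from h import *
np.set_printoptions(precision=1,suppress=True)
p=capture("wrist");cv2.imwrite("pics/w2.png",p["color"])
C=cloud(p)
print(sensors.sense()['eef_pos'])
for r in cut_out(p,"post")[:2]:
    C=cloud(p,r["region"]);k=(C[:,2]>84)&(C[:,2]<96);f=(C[:,2]>11)&(C[:,2]<21)
    print(r["p"],r["box"],"top",k.sum(),np.median(C[k],0),cv2.minAreaRect(C[k][:,:2].astype(np.float32)) if k.sum()>5 else '', "base",cv2.minAreaRect(C[f][:,:2].astype(np.float32)) if f.sum()>5 else '')
for r in place_of(p,"post_top")[:2]: print(r["p"],r["centre"],onplane(p,r["centre"],90))
for r in place_of(p,"post")[:2]: print(r["p"],r["centre"],onplane(p,r["centre"],0))
E
python3 lvl.py wrist
```

```text
time_s: 13.62
eef_pos: [539.5, -87.5, 164.0]
ee_rot: [0.001, 0.999, 0.032, 0.002]
force: [0.9, -0.8, -3.9]
grip_width: 0.304
time_s: 14.28
eef_pos: [572.8, 99.0, 161.9]
ee_rot: [-0.0, 0.999, 0.033, 0.0]
force: [-0.9, 0.7, -5.1]
grip_width: 0.304
14.5833 [572.9  95.8 161.5] 0.3047103297756249 F [ 0.1  0.1 -4.3] [0.3 0.5 0.4] M mNm [-4.  -4.6 -5.6] [43.7 31.1 14.3]
14.8833 [572.9  96.6 161.3] 0.3057608464276619 F [-0.1 -0.3 -4.7] [0.4 0.5 0.5] M mNm [ 10.1 -13.   10.2] [22.6 25.9 26.1]
[572.9  96.6 161.3]
0.93 [55.3, 110.0, 187.8, 238.2] top 1730 [571.8 203.3  89.1] ((570.8899536132812, 204.31893920898438), (25.168476104736328, 24.960716247558594), 88.1206283569336) base ((570.7879028320312, 204.0308837890625), (99.930908203125, 99.81741333007812), 88.7765121459961)
0.72 [204.6, 77.1] [572.3 203.7  90. ]
0.85 [172.3, 129.4] [570.4 203.3   0. ]
0.2 [235.2, 254.4] [518.9  93.    0. ]
wrist 0.59
[[410.6 543.3 562.4 587.7 612.6 637.6 661.7]
 [  0.2 165.9 165.9 165.9 165.9 166.  166. ]
 [117.   96.   96.9  98.4 100.  101.6 103.1]]
83
```

View pics/w2.png

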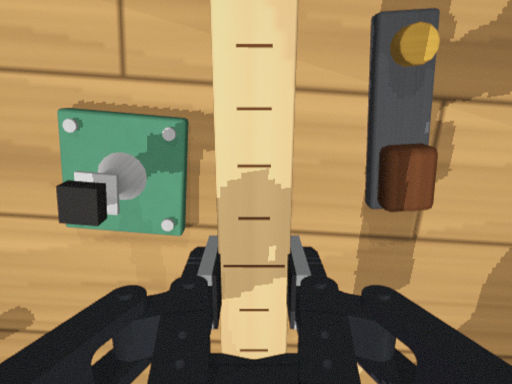

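The wrist view shows the green post left of the beam, with its pad at pixel (82,203) in the picture. The measured pad centre is (571,204) at z≈89, and the base agrees. The beam is level at 166 mm. I move over the pad with the balance point on its centre (TCP at about 574, 203.5).

```bash
python3 -m jog '[[[0,12,0],[0,0,0],1],[[0,30,0],[0,0,0],1],[[1,50,0],[0,0,0],1],[[1,70,0],[0,0,0],1],[[1,88,-5],[0,0,0],1],[[1,100,-12],[0,0,0],1],[[1,106,-20],[0,0,0],1],[[1,107,-28],[0,0,0],1]]'
python3 -m jog '[[[0,0,-3],[0,0,0],1],[[0,0,-6],[0,0,0],1],[[0,0,-9],[0,0,0],1],[[0,0,-11],[0,0,0],1],[[0,0,-13],[0,0,0],1],[[0,0,-13],[0,0,0],1],[[0,0,-13],[0,0,0],1],[[0,0,-13],[0,0,0],1]]'
python3 ft.py;python3 lvl.py wrist
```

```text
time_s: 15.85
eef_pos: [573.6, 204.9, 132.2]
ee_rot: [-0.0, 0.999, 0.033, -0.0]
force: [-0.4, -0.7, -4.4]
grip_width: 0.306
time_s: 16.52
eef_pos: [574.0, 203.8, 120.5]
ee_rot: [-0.0, 0.999, 0.032, 0.0]
force: [-0.4, 0.2, -4.6]
grip_width: 0.301
16.8167 [573.9 203.9 120.4] 0.30423520289888045 F [-0.1 -0.1 -4.2] [0.4 0.3 0.5] M mNm [ -4.   -1.9 -11.1] [19.4 37.  11.4]
wrist 0.96
[[549.6 573.7 598.8 623.8 648.8 667.6]
 [125.  125.  125.  125.  125.1 125. ]
 [203.  204.6 206.2 207.7 209.3 210. ]]
90
```

```bash
python3 -m jog '[[[0,0,-1],[0,0,0],1],[[0,0,-2],[0,0,0],1],[[0,0,-3],[0,0,0],1],[[0,0,-4],[0,0,0],1],[[0,0,-5],[0,0,0],1],[[0,0,-6],[0,0,0],1],[[0,0,-6.5],[0,0,0],1],[[0,0,-6.5],[0,0,0],1]]'
python3 ft.py;python3 ft.py
```

```text
time_s: 17.58
eef_pos: [573.9, 203.8, 113.9]
ee_rot: [0.0, 0.999, 0.032, 0.0]
force: [-1.5, 0.1, -1.7]
grip_width: 0.305
17.8833 [573.9 203.8 113.9] 0.3045343704631831 F [-1.1 -0.1 -2.1] [0.3 0.4 0.3] M mNm [-16.  223.7   9.6] [29.6 50.3 36.4]
18.1833 [573.9 203.9 113.8] 0.30558558052935036 F [-1.5 -0.3 -2. ] [0.4 0.5 0.4] M mNm [-14.2 232.4 -11.6] [33.4 30.7 21. ]
```

The pad is taking load: about half the weight has transferred, and Fx is just −1.3 N of side friction. I lower 1 mm more, drop the grip force and open gently.

```bash
python3 -m jog '[[[0,0,-0.3],[0,0,0],1],[[0,0,-0.6],[0,0,0],1],[[0,0,-0.9],[0,0,0],1],[[0,0,-1],[0,0,0],1],[[0,0,-1],[0,0,0],1],[[0,0,-1],[0,0,0],1],[[0,0,-1],[0,0,0],1],[[0,0,-1],[0,0,0],1]]' 20
python3 ft.py;python3 lvl.py wrist
```

```text
time_s: 18.85
eef_pos: [573.9, 203.9, 112.9]
ee_rot: [0.0, 0.999, 0.032, 0.0]
force: [-0.9, -0.4, 1.3]
grip_width: 0.308
19.15 [573.9 203.8 112.8] 0.3071938863959943 F [-1.7 -0.2  0.4] [0.3 0.5 0.2] M mNm [-68.9 325.2   1.6] [26.7 16.9  8.2]
wrist 0.57
[[453.6 539.2 553.6 578.9 603.8 628.8 653.8 670.1]
 [  0.2 117.5 117.4 117.5 117.5 117.4 117.4 117.4]
 [181.5 203.9 203.3 204.8 206.4 208.1 209.6 210.1]]
109
```

```bash
python3 -m jog '[[[0,0,0],[0,0,0],0.69],[[0,0,0],[0,0,0],0.67],[[0,0,0],[0,0,0],0.65],[[0,0,0],[0,0,0],0.62],[[0,0,0],[0,0,0],0.58],[[0,0,0],[0,0,0],0.55],[[0,0,0],[0,0,0],0.55],[[0,0,0],[0,0,0],0.55]]'
python3 ft.py;python3 lvl.py wrist side
```

```text
time_s: 19.92
eef_pos: [574.0, 203.9, 112.8]
ee_rot: [-0.0, 0.999, 0.032, 0.0]
force: [0.3, 0.4, 0.1]
grip_width: 0.449
20.2167 [573.9 203.8 112.8] 0.4514725928951368 F [-0.2  0.2  0. ] [0.8 0.3 0.3] M mNm [-12.3  -8.1  -2.2] [26.1 32.5 26. ]
wrist 0.9
[[545.5 565.6 590.6 615.6 640.6 663.6]
 [117.5 117.5 117.5 117.5 117.4 117.4]
 [202.9 204.  205.7 207.2 208.8 210. ]]
116
side 0.81
[[407.7 434.2 460.  484.3 510.  534.4 557.8 582.6 611.9 635.1 658.8 683.2
  709.1 734.2 753.1]
 [119.9 121.1 119.9 120.1 120.  121.5 121.1 163.5 111.4 118.4 120.8 119.8
  119.5 121.7 119.1]
 [190.  190.5 192.2 193.5 195.5 196.3 199.6 174.2 195.3 201.3 207.6 211.2
  213.3 217.9 229.6]]
side 0.62
[[ 611.6  636.5  657.8  689.3  711.7]
 [  76.4   82.8   82.     4.5    3.9]
 [-442.3 -446.5 -433.6 -400.6 -392.1]]
117
```

The beam stands free and level with zero force on the tool. I open fully and retreat straight up.

```bash
python3 -m jog '[[[0,0,0],[0,0,0],0.4],[[0,0,0],[0,0,0],0.2],[[0,0,0],[0,0,0],0.1],[[0,0,0],[0,0,0],0.1],[[0,0,3],[0,0,0],0.1],[[0,0,10],[0,0,0],0.1],[[0,0,20],[0,0,0],0.1],[[0,0,35],[0,0,0],0.1]]'
python3 -m jog '[[[0,0,20],[0,0,0],0.1],[[0,0,40],[0,0,0],0.1],[[0,0,60],[0,0,0],0.1],[[0,0,75],[0,0,0],0.1],[[0,0,85],[0,0,0],0.1],[[0,0,85],[0,0,0],0.1],[[0,0,85],[0,0,0],0.1],[[0,0,85],[0,0,0],0.1]]'
python3 lvl.py wrist scene
python3 -c "
import cv2,glob,os
f=max(glob.glob('pics/l_scene_*.png'),key=os.path.getmtime);a=cv2.imread(f);cv2.imwrite('pics/f.png',cv2.resize(a,(800,600)))"
```

```text
time_s: 21.08
eef_pos: [573.6, 203.8, 148.2]
ee_rot: [0.0, 0.999, 0.032, -0.001]
force: [0.3, 0.0, 0.8]
grip_width: 0.898
time_s: 21.75
eef_pos: [573.6, 203.8, 231.8]
ee_rot: [0.0, 0.999, 0.032, -0.001]
force: [0.7, -0.1, -0.7]
grip_width: 0.902
wrist 0.96
[[338.8 421.  440.4 465.3 490.5 515.4 540.5 565.3 590.5 615.4 640.4 665.5
  688.6]
 [  0.  117.1 117.8 117.8 117.8 117.6 117.6 117.6 117.6 117.5 117.5 117.5
  117.4]
 [168.7 185.3 196.3 197.6 199.5 200.8 202.5 203.9 205.7 207.2 208.8 210.3
  211.7]]
118
scene 0.77
[[413.7 437.6 463.1 487.5 513.4 538.2 563.3 588.  613.1 638.3 663.5 688.4
  713.3 738.1 757.5]
 [118.  118.  118.2 117.5 117.8 117.9 118.1 117.7 117.5 117.6 117.9 117.2
  117.8 118.3 116.8]
 [200.5 201.5 202.9 206.  207.8 208.6 209.6 207.9 214.  213.7 216.7 217.7
  219.4 221.4 218.9]]
119
```

View pics/f.png

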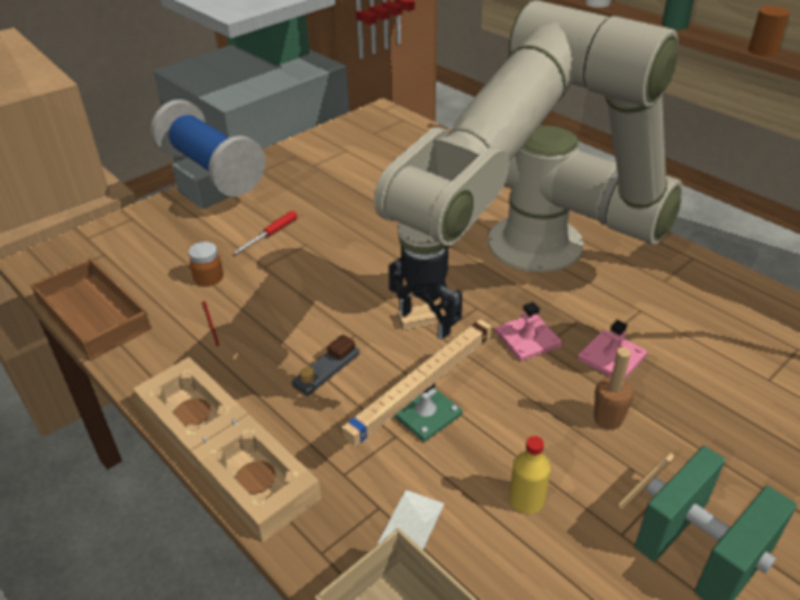

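The view shows the beam lying level on the green post (from (485,330) to (355,430)). The gripper is clear above it and all bystanders are where they stood. I hand it in.

```bash
python3 lvl.py wrist | head -4; python3 -c "
from rig import ctrl
print(ctrl.finish_job())"
```

```text
wrist 0.78
[[390.1 425.  440.1 465.2 490.2 515.  540.2 565.  590.1 615.1 640.1 665.1
  688.6 711.5]
 [  0.1 117.3 117.8 117.8 117.7 117.7 117.6 117.6 117.7 117.6 117.5 117.5
the job is handed in; nothing more can be done
None
```

The beam now rests level on the green fulcrum post, with the gripper clear above it, and the job is handed in at about 22 s of the 61 s allowed.

- **Finding the balance point:** I lifted the beam about 6 mm at three points: the middle, 40 mm to the −x side, and about 8 mm to the −x side. The depth images taken at each lift showed it level. The moments put the balance point about 10 mm to the −x side of the middle; the beam weighs about 4.4 N.
- **Placing it:** I carried it level to the post, lowered it until the pad took the full weight, and released at low grip force.
- **Last checks:** After release the tool felt no force. The beam's top stayed within about 0.5 mm of level (117.8 to 117.4 mm) over the length the wrist camera saw. It was still so more than a second later. The last picture showed the bystanders and the pink look-alikes where they stood.
- **Disagreement:** The three trials differed by up to about 6 mm on the balance point, from sensor noise. I placed it at the average, well inside the 12 mm the pad allows.
- **Side force:** While lowering I felt 1 to 2 N of sideways force from the pad. It was gone after release.

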